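Fetch the bench anvil from behind the jar and the punch block

ROBOT

A 6-joint arm with a two-finger parallel gripper is mounted at the origin on the work surface. World frame = base frame: x ahead of the robot, y to its left, z up, the work surface at z = 0. Lengths are in m, angles in rad, forces in N, time in s.
With the tool pointing down it reaches from about 0.325 to 0.775 m from the base axis. Payload 5.5 kg.
Tool frame: the origin (TCP) lies between the finger pads; the fingertips stand ahead of it and the grasp point (between the pads) lies 3 mm ahead of it (arm.tcp_to_tips is the z of the fingertips in the tool frame, in m); z points along the fingers, y is the line along which they close (so a half turn about z gives the same grasp; the last joint's range is limited). The gripper opens to 88 mm and grips with 3 to 60 N. Pads are 20 mm wide; open, the fingers measure 115 mm over their backs; the gripper's body (75 mm by 178 mm) begins 61 mm behind the grasp point.
Start: joints at [-1.178, 0.091, 1.231, -0, 1.82, -0.057], TCP at [0.261, -0.54, 0.245] pointing down, gripper open.
Joint ranges: [-2.87, 2.87], [-0.86, 2.18], [0.17, 2.46], [-1.51, 4.65], [0.06, 2.69], [-2.65, 2.65]. Speed limits (rad/s): [2.57, 2.57, 3.01, 3.14, 3.14, 3.14].

INTERFACE

Orientations are given as [roll, pitch, yaw] about the fixed x, y, z axes, in that order (R = Rz(yaw) Ry(pitch) Rx(roll)).
In Python, from rig import arm gives the robot as it stands.
- The arm moves only by the shell command python3 -m pendant 'ROWS'. ROWS is JSON, one flat list of numbers, 7 for each row, row after row: the shift along the tool's x, y, z in m, then the turn, a rotation vector about the tool's x, y, z in rad, then the closure, from -1 (fully open) to 1 (shut). A call has 1 to 5 rows; each row is the pose to reach, as a shift and turn from the pose commanded when the call began, along the tool's axes at that moment; what a row does not reach only later rows make up. A row lasts 1/12 s, in which the tool goes at most 41.7 mm and 7.16 degrees, less where a joint would pass 70% of its speed; a pose out of reach is approached as far as the arm can. A call with a gripper value outside its range is refused whole. The fingers move at their own pace and stop on an object; the grip force is fixed at half the most. Time passes only in rows, so rows that repeat a pose let the fingers close. It gives the time, the measured TCP pose, the force, the opening and the grip force at its end, in the units of the state.
- arm.state(): the state, without advancing time (a new reading comes with each control period).
- arm.camera(name): name is "scene" or "top" or "wrist"; returns a dict with "frame" (400x640x3 uint8, red, green, blue), "fx", "fy", "cx", "cy" (pixels), "position" and "orientation" of the camera in the world. Camera axes: x right, y down, z forward; pixel columns grow to the right and rows downward; lengths in m; the calibration is good to about 2 mm. A picture is of the moment at which its call begins. There is no depth.
- arm.close_job(): hands the job in; it is judged then, once.
The state is a dict: "t": time; "joint_pos": joint angles; "joint_velocities": joint speeds; "tau": joint torques, N m; "tcp_pos": TCP position; "tool_rot": TCP orientation; "ft_force": force on the tool from outside, world axes, zero at the start; "ft_torque": the same for the moment, N m; "gripper_width": opening from 0.0 (shut) to 1.0 (fully open); "gripper_force": force on a finger pad.
Only numpy, scipy, OpenCV 4.12 (cv2) and the standard library are available. Lean on these libraries where they do the work, as an engineer would, in place of code of your own. Each camera call takes 0.05 s, during which the arm holds its last target. There are 200 camera calls.

TASK

The small steel anvil stands at the back of the dark wooden tray, behind the amber jar and the wooden punch block. Clear the jar and the punch block onto the grey mat so that both stand there together, then lift the anvil out and stand it on the middle of the pale wooden striking block, and only then put the jar and the punch block back in the tray, each exactly where it stood at the start. Keep all three upright and leave the tin and the ring clamp alone.

Things in the scene. Friction and masses are not known exactly. Their poses are not given: they have to be found in the camera images.
- jar: Closed amber glass jar with a flat steel cap, 0.15 to 0.3 kg: round body 52 mm in diameter up to 80 mm height, cap 44 mm in diameter from 90 to 106 mm. Origin: centre of its underside, z up. It starts in the tray, on the side near the robot, beside the punch block, 92 mm apart centre to centre; which is on the left varies. Its final place is where it stood at the start.
- punches: Square wooden punch block, 48 x 48 mm and 70 mm high, about 0.2 to 0.35 kg, with five steel punches standing in its top up to a total height of 100 mm. Origin: centre of its underside, z up, x and y along its sides. It starts in the tray beside the jar, its sides roughly parallel to the tray's. Its final place is where it stood at the start.
- anvil: Small steel anvil, 50 mm high, 0.35 to 0.6 kg. Origin: centre of its underside, z up, y along its length, horn to +y. Foot 32 (x) x 52 (y) x 10 mm; waist 20 x 28 mm; face block 26 mm wide (x), y = -30 to 22 mm, 30 to 50 mm high: grip across x; horn on to y = 53 mm. It starts in the tray about 10 mm behind (beyond, seen from the robot) the jar and punch block, y roughly along the tray's y.
- tray: Dark wooden tray, open on top, fixed to the bench: 200 mm (x) by 250 mm (y) outside, walls 8 mm thick and 22 mm high, floor 8 mm above the bench. Origin: centre of its underside; its -x side is turned roughly to the robot.
- mat: Grey rectangular mat, fixed, 220 mm (x) by 150 mm (y), 4 mm thick: the side area. Origin: centre of its underside. It lies to the left or right of the tray, the striking block on the other side.
- block: Pale square wooden striking block, fixed, 120 x 120 mm, 30 mm high, flat top. Origin: centre of its underside. The anvil's final place is the middle of its top.
- tin: Bystander: low round aluminium tin, 64 mm in diameter, 40 mm high; origin at the centre of its underside. Leave it alone.
- clamp: Bystander: wooden ring clamp, a bar 110 x 26 x 18 mm with a brass wheel on top, 28 mm high in all; origin at the centre of its underside. Leave it alone.

How it is judged:
On the way, in this order (a step that is already met when the one before it is completed fails the run):
1. the jar and the punch block both stand released on the mat, while the anvil has not yet been taken from its place (x of jar in the frame of mat between -0.1 and 0.1 m and y of jar in the frame of mat between -0.068 and 0.068 m and z of jar in the frame of mat between -0.01 and 0.01 m and angle between each of jar, punches's own z axis and vertical below 0.15 rad and linear speed of each of jar, punches below 0.02 m/s and contact force between each of jar, punches and the fingers below 0.3 N and x of punches in the frame of mat between -0.1 and 0.1 m and y of punches in the frame of mat between -0.068 and 0.068 m and z of punches in the frame of mat between -0.01 and 0.01 m and distance of anvil from where it was at the start of the episode below 0.03 m), for 0.2 s.
2. the anvil stands released on the middle of the striking block while the jar and the punch block still stand on the mat (horizontal distance between anvil and block below 0.015 m and z of anvil in the frame of block between 0.024 and 0.036 m and angle between each of anvil, jar, punches's own z axis and vertical below 0.15 rad and linear speed of each of anvil, jar, punches below 0.02 m/s and contact force between each of anvil, jar, punches and the fingers below 0.3 N and x of jar in the frame of mat between -0.1 and 0.1 m and y of jar in the frame of mat between -0.068 and 0.068 m and z of jar in the frame of mat between -0.01 and 0.01 m and x of punches in the frame of mat between -0.1 and 0.1 m and y of punches in the frame of mat between -0.068 and 0.068 m and z of punches in the frame of mat between -0.01 and 0.01 m), for 0.2 s.
At the end, for the whole second after the job is handed in: The anvil stands upright and released on the striking block, its origin within 15 mm of the block's centre; the jar and the punch block stand upright, released and at rest in the tray, each within 15 mm of where it stood at the start (horizontal distance between anvil and block below 0.015 m and z of anvil in the frame of block between 0.024 and 0.036 m and angle between each of anvil, jar, punches's own z axis and vertical below 0.15 rad and linear speed of each of anvil, jar, punches below 0.02 m/s and contact force between each of anvil, jar, punches and the fingers below 0.3 N and distance of each of jar, punches from where it was at the start of the episode below 0.015 m); the robot touches nothing.
It fails at once if the tin or the ring clamp is moved by more than 25 mm (distance of any of tin, clamp from where it was at the start of the episode above 0.025 m).
It fails at once if the jar, the punch block or the anvil is tipped by more than about 40 degrees (angle between any of jar, punches, anvil's own z axis and vertical above 0.7 rad).
It also fails if it takes over 128 s, if anything falls off the work surface, if the arm or the gripper's body presses on something with over 40 N, if the wrist force passes 120 N, or if a joint passes its speed limit or range.

## Working session

There is one attempt and no reset: what is moved stays moved. The work goes in short steps, Python scripts to look and compute and a shell command to move; the robot and the scene stay as the last step left them, time stands still between calls to the robot, and variables do not carry over. Pictures are saved under pics/ and viewed, at most 14 in all, crops included, and the job is handed in when it is done.

```bash
mkdir -p pics; ls
python3 - <<'E'
from rig import arm
import cv2,pickle
d={}
for n in("scene","top"):
    c=arm.camera(n);d[n]=c
    cv2.imwrite(f"pics/{n}0.png",c["frame"][:,:,::-1])
    print(n,{k:v for k,v in c.items() if k!="frame"})
pickle.dump(d,open("c0.pkl","wb"))
print(arm.state(),arm.tcp_to_tips)
E
```

```text
pics
scene {'fx': 376.3267661650245, 'fy': 376.3267661650245, 'cx': 321.2648600427614, 'cy': 199.42352577217997, 'position': array([ 0.95534499, -0.32137011,  0.72591915]), 'orientation': array([-2.50007989, -0.01607783,  0.89928861])}
top {'fx': 442.81910736323965, 'fy': 442.81910736323965, 'cx': 315.6987643982526, 'cy': 197.80188956547818, 'position': array([0.45866533, 0.0143439 , 1.24402357]), 'orientation': array([-3.05319674, -0.00856065, -1.57426883])}
{'t': 0.1, 'joint_pos': array([-1.17773358e+00,  9.18006785e-02,  1.23177245e+00, -1.98389054e-05,
        1.81984594e+00, -5.67004438e-02]), 'joint_velocities': array([ 0.00045883, -0.0025837 , -0.00249581,  0.00112221, -0.00095483,
        0.00049869]), 'tau': array([ 3.36006880e-03, -4.47857809e+01, -4.07569170e+01,  7.01717497e-02,
        2.84190313e-02, -1.10140404e-04]), 'tcp_pos': array([ 0.26074987, -0.54010702,  0.24360576]), 'tool_rot': array([-3.13976808e+00, -8.42982407e-05,  4.49758241e-01]), 'ft_force': array([-0.30427041, -1.09822741, -0.23140442]), 'ft_torque': array([-0.01790162, -0.04886548, -0.01686243]), 'gripper_force': 0.0, 'gripper_width': 1.0020021916217796} 0.022
```

View pics/top0.png

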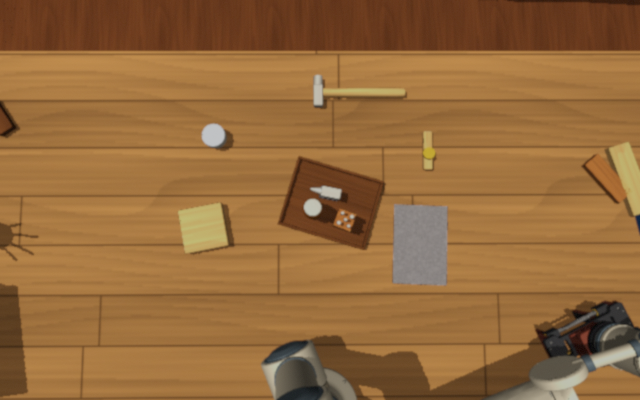

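View pics/scene0.png

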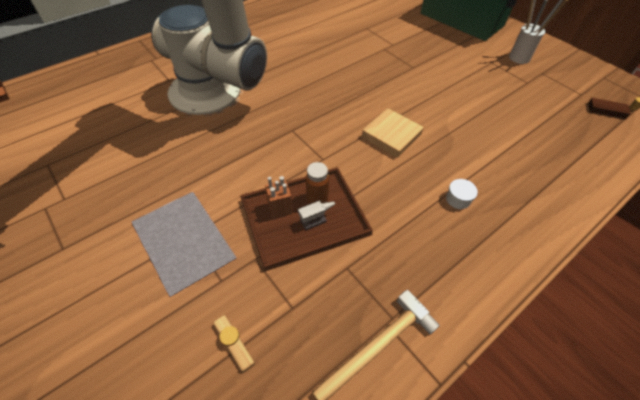

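The top view shows the jar cap at (313,208), the punch block at (345,220) and the anvil at (327,193) with its horn to the left. The mat is at (420,245) and the striking block at (204,228). The scene view agrees. Next I'll measure these.

```bash
cat > h.py <<'E'
import numpy as np,cv2
from scipy.spatial.transform import Rotation as R
def ray(c,uv,z):
    uv=np.atleast_2d(uv).astype(float)
    d=np.c_[(uv[:,0]-c["cx"])/c["fx"],(uv[:,1]-c["cy"])/c["fy"],np.ones(len(uv))]
    d=R.from_euler("xyz",c["orientation"]).apply(d);p=np.array(c["position"])
    return p+d*((z-p[2])/d[:,2])[:,None]
def rect(c,mask,z):
    cs,_=cv2.findContours(mask.astype(np.uint8),cv2.RETR_EXTERNAL,cv2.CHAIN_APPROX_NONE)
    k=max(cs,key=cv2.contourArea)[:,0]
    w=ray(c,k,z)[:,:2]
    (cx,cy),(a,b),an=cv2.minAreaRect((w*1000).astype(np.float32))
    return np.round([cx,cy,a,b,an],1),w
def box(s,x0,y0,x1,y1):
    m=np.zeros(s.shape[:2],bool);m[y0:y1,x0:x1]=1;return m
def go(st,p,yaw):
    "shift and turn in the tool axes to world TCP p, tool down with given yaw (of tool x axis)"
    A=R.from_euler("xyz",st["tool_rot"]);B=R.from_euler("xyz",[np.pi,0,yaw])
    return np.round(A.inv().apply(np.array(p)-st["tcp_pos"]),4),np.round((A.inv()*B).as_rotvec(),3)
E
python3 - <<'E'
import pickle;from h import *
d=pickle.load(open("c0.pkl","rb"));c=d["top"];f=c["frame"]
hsv=cv2.cvtColor(f,cv2.COLOR_RGB2HSV);H,S,V=[hsv[:,:,i].astype(int) for i in range(3)]
print("mat",rect(c,(S<50)&box(f,380,195,460,295),.004)[0])
print("block",rect(c,(V>165)&(H>18)&(S>70)&box(f,170,195,240,260),.03)[0])
print("tray",rect(c,(V<110)&box(f,270,150,395,255),.022)[0])
print("cap",rect(c,(S<60)&(V>120)&box(f,300,199,325,220),.114)[0])
print("anvil",rect(c,(S<60)&(V>120)&box(f,305,184,345,199),.058)[0])
print("pun",rect(c,(V>130)&box(f,330,205,360,235),.078)[0])
for p in[(213,133),(428,150)]:print(ray(c,p,.03))
i=cv2.resize(f[150:255,265:400],None,fx=5,fy=5,interpolation=2)
cv2.imwrite("pics/t1.png",i[:,:,::-1])
E
```

```text
mat [ 438.3 -286.2  147.7  218.3   88.3]
block [486.7 314.3 119.1 119.2  11.1]
tray [552.2 -42.3 254.6 196.4  72.7]
cap [535.2  12.6  43.5  41.   89.8]
anvil [582.  -21.8  83.5  27.6  78.5]
pun [505.1 -71.   46.6  49.   71. ]
[[0.74805099 0.28876594 0.03      ]]
[[ 0.69903491 -0.30967221  0.03      ]]
```

View pics/t1.png

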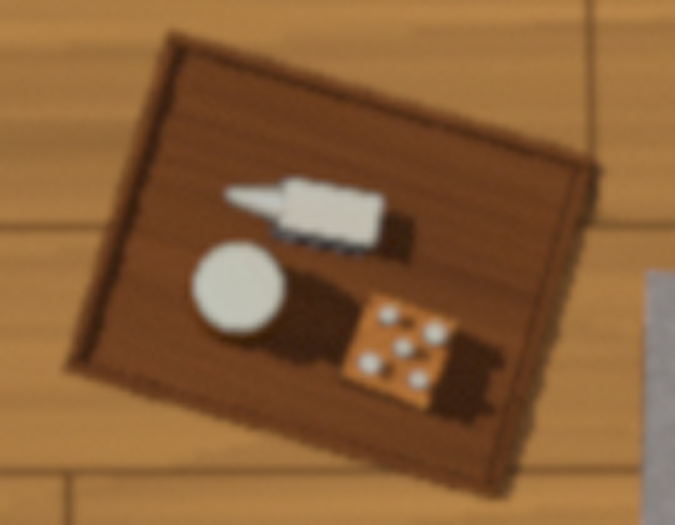

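The crop confirms the layout, with the horn pointing left and slightly away. Next I'll move over the tray for a close wrist view.

Run:
```python
from h import *;from rig import arm
s=arm.state();print(go(s,[.48,-.03,.30],-.302),go(s,[.48,-.03,.30],s["tool_rot"][2]))
```

```text
(array([ 0.4192, -0.3642, -0.0557]), array([-0.002,  0.001,  0.752])) (array([ 0.4192, -0.3642, -0.0557]), array([-0.002, -0.   ,  0.   ]))
```

```bash
R='0.14,-0.1215,-0.0186,0,0,0,-1'
python3 -m pendant '[0.14,-0.1215,-0.0186,0,0,0,-1,0.14,-0.1215,-0.0186,0,0,0,-1,0.14,-0.1215,-0.0186,0,0,0,-1,0.14,-0.1215,-0.0186,0,0,0,-1,0.14,-0.1215,-0.0186,0,0,0,-1]'
python3 -m pendant '[0.14,-0.1215,-0.0186,0,0,0,-1,0.14,-0.1215,-0.0186,0,0,0,-1,0.14,-0.1215,-0.0186,0,0,0,-1,0.14,-0.1215,-0.0186,0,0,0,-1,0.14,-0.1215,-0.0186,0,0,0,-1]'
python3 -m pendant '[0.14,-0.1215,-0.0186,0,0,0,-1,0.14,-0.1215,-0.0186,0,0,0,-1,0.14,-0.1215,-0.0186,0,0,0,-1,0.14,-0.1215,-0.0186,0,0,0,-1,0.14,-0.1215,-0.0186,0,0,0,-1]'
python3 -m pendant '[0,0,0,0,0,0.376,-1,0,0,0,0,0,0.376,-1,0,0,0,0,0,0.376,-1,0,0,0,0,0,0.376,-1,0,0,0,0,0,0.376,-1]'
python3 -m pendant '[0,0,0,0,0,0.376,-1,0,0,0,0,0,0.376,-1,0,0,0,0,0,0.376,-1,0,0,0,0,0,0.376,-1,0,0,0,0,0,0.376,-1]'
python3 - <<'E'
from rig import arm
import cv2,pickle
c=arm.camera("wrist");pickle.dump(c,open("w1.pkl","wb"))
cv2.imwrite("pics/w1.png",c["frame"][:,:,::-1])
print({k:v for k,v in c.items() if k!="frame"});s=arm.state();print(s["tcp_pos"],s["tool_rot"],s["t"])
E
```

```text
t: 0.52
tcp_pos: [0.3354, -0.3666, 0.2639]
tool_rot: [-3.142, -0.001, 0.452]
ft_force: [-0.5, 0.4, -0.9]
gripper_width: 0.999
gripper_force: 0.0
t: 0.93
tcp_pos: [0.4084, -0.1961, 0.2824]
tool_rot: [-3.141, -0.002, 0.453]
ft_force: [0.4, -0.4, -0.5]
gripper_width: 1.0
gripper_force: 0.0
t: 1.35
tcp_pos: [0.4815, -0.0255, 0.3004]
tool_rot: [-3.14, -0.001, 0.453]
ft_force: [0.6, -0.1, -1.2]
gripper_width: 0.997
gripper_force: 0.0
t: 1.77
tcp_pos: [0.4805, -0.0294, 0.3]
tool_rot: [-3.141, 0.001, 0.078]
ft_force: [-0.6, 1.0, -0.1]
gripper_width: 1.003
gripper_force: 0.0
t: 2.18
tcp_pos: [0.4806, -0.0296, 0.3003]
tool_rot: [-3.142, 0.0, -0.296]
ft_force: [0.7, -0.3, -0.1]
gripper_width: 1.001
gripper_force: 0.0
{'fx': 287.1993780686328, 'fy': 287.1993780686328, 'cx': 316.88049579452974, 'cy': 202.29076992074695, 'position': array([ 0.55354071, -0.0526812 ,  0.44074583]), 'orientation': array([ 2.85968597e+00,  1.47834860e-03, -1.86846386e+00])}
[ 0.48057311 -0.02958998  0.30036161] [-3.14154781e+00  9.21208779e-05 -2.96555281e-01] 2.2333
```

View pics/w1.png

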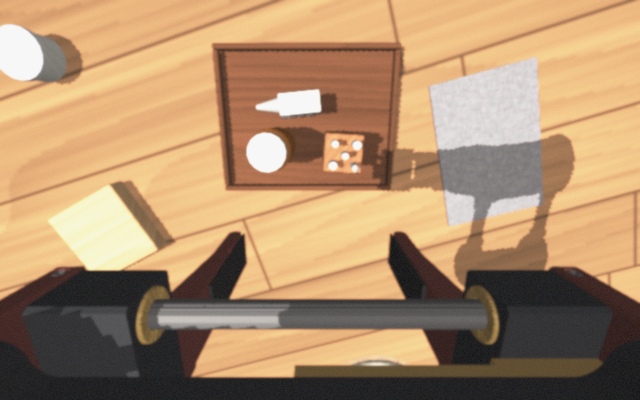

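The wrist view shows the tray squared up: cap (266,152), punch block (344,153), anvil face (299,102).

Run:
```python
import pickle;from h import *
c=pickle.load(open("w1.pkl","rb"));f=c["frame"]
hsv=cv2.cvtColor(f,cv2.COLOR_RGB2HSV);H,S,V=[hsv[:,:,i].astype(int) for i in range(3)]
print("tray",rect(c,(V<150)&box(f,210,40,404,192),.022)[0])
print("cap",rect(c,(S<60)&(V>140)&box(f,242,127,294,176),.114)[0])
print("anvil face",rect(c,(S<60)&(V>140)&box(f,278,84,325,120),.058)[0], "all",rect(c,(S<60)&(V>140)&box(f,250,84,325,120),.058)[0])
print("pun",rect(c,(V>170)&box(f,320,128,369,177),.078)[0])
i=cv2.resize(f[75:190,240:380],None,fx=5,fy=5,interpolation=2)
cv2.imwrite("pics/w1c.png",i[:,:,::-1])
```

```text
tray [550.4 -46.7 262.4 191.4  72.9]
cap [536.1  13.2  44.5  45.1  44.9]
anvil face [578.6 -36.   55.2  29.8  78.9] all [581.2 -22.7  82.3  29.8  78.9]
pun [504.4 -70.1  53.4  50.3  69.7]
```

View pics/w1c.png

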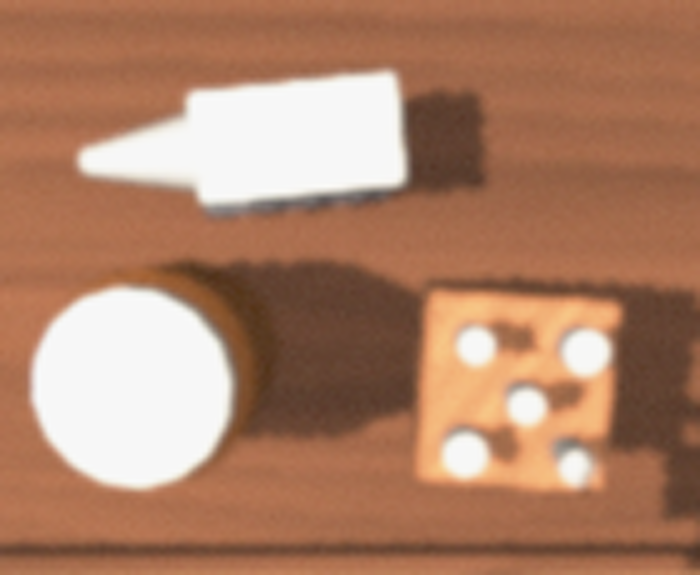

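```bash
cat >> h.py <<'E'
def rel(p,q,yaw):
    "tool-axes shift between world points, tool down at yaw"
    return np.round(R.from_euler("xyz",[np.pi,0,yaw]).inv().apply(np.array(q)-np.array(p)),4)
E
python3 - <<'E'
from h import *;from rig import arm
s=arm.state();print(s["tcp_pos"],s["tool_rot"],go(s,[.5355,.013,.20],-.302))
J=[.5355,.013,.2];P=[.505,-.0705,.2];MJ=[.493,-.286,.2];MP=[.383,-.286,.2]
print("J-MJ",rel(J,MJ,-.302),"MJ-P",rel(MJ,P,-.302),"P-MP",rel(P,MP,-.34))
E
```

```text
[ 0.48057311 -0.02958998  0.30036161] [-3.14154781e+00  9.21208779e-05 -2.96555281e-01] (array([ 0.0401, -0.0568,  0.1004]), array([-0.   ,  0.   ,  0.005]))
J-MJ [0.0484 0.2981 0.    ] MJ-P [-0.0526 -0.2093 -0.    ] P-MP [-0.0431  0.2438  0.    ]
```

```bash
python3 -m pendant '[0.0401,-0.0568,0.1004,0,0,0.003,-0.6,0.0401,-0.0568,0.1004,0,0,0.003,-0.6,0.0401,-0.0568,0.1004,0,0,0.003,-0.6,0.0401,-0.0568,0.1004,0,0,0.003,-0.6,0.0401,-0.0568,0.1004,0,0,0.003,-0.6]'
python3 - <<'E'
from rig import arm
import cv2,pickle
c=arm.camera("wrist");cv2.imwrite("pics/w2.png",c["frame"][:,:,::-1])
from h import *
s=arm.state();print(s["tcp_pos"],s["tool_rot"],go(s,[.5355,.013,.068],-.302))
E
```

```text
t: 2.65
tcp_pos: [0.5349, 0.0133, 0.1972]
tool_rot: [3.14, 0.006, -0.301]
ft_force: [-1.3, -0.3, 2.1]
gripper_width: 0.8
gripper_force: 0.0
[0.53553047 0.01277464 0.19989942] [ 3.14091167e+00  1.34729291e-03 -3.01952440e-01] (array([ 1.000e-04, -3.000e-04,  1.319e-01]), array([0.001, 0.001, 0.   ]))
```

View pics/w2.png

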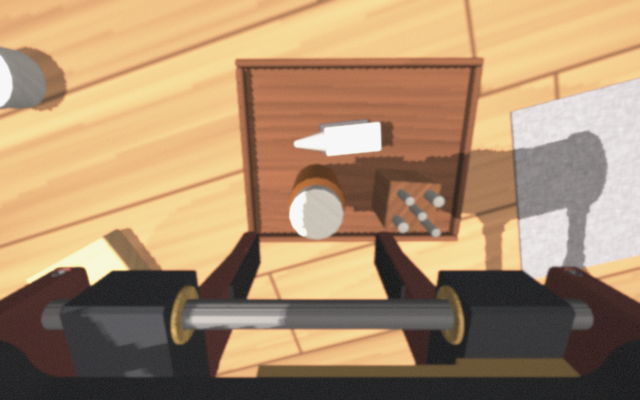

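The jar sits centred between the fingers, with its cap at (317,212). Descend and grip.

```bash
python3 -m pendant '[0,0,0.03,0,0,0,-0.6,0,0,0.06,0,0,0,-0.6,0,0,0.09,0,0,0,-0.6,0,0,0.115,0,0,0,-0.6,0,0,0.132,0,0,0,-0.6]'
python3 -m pendant '[0,0,0,0,0,0,-0.6,0,0,0,0,0,0,0.3,0,0,0,0,0,0,0.3,0,0,0,0,0,0,0.3,0,0,0,0,0,0,0.3]'
python3 -m pendant '[0,0,0,0,0,0,0.3,0,0,0,0,0,0,0.3,0,0,0,0,0,0,0.3,0,0,0,0,0,0,0.3,0,0,0,0,0,0,0.3]'
```

```text
t: 3.12
tcp_pos: [0.5358, 0.012, 0.0683]
tool_rot: [-3.141, -0.002, -0.304]
ft_force: [0.3, 0.1, 0.1]
gripper_width: 0.8
gripper_force: 0.0
t: 3.53
tcp_pos: [0.5373, 0.0126, 0.0711]
tool_rot: [-3.14, -0.005, -0.305]
ft_force: [0.3, 0.2, 5.9]
gripper_width: 0.586
gripper_force: 30.0
t: 3.95
tcp_pos: [0.5374, 0.0127, 0.0711]
tool_rot: [-3.141, -0.005, -0.305]
ft_force: [-0.4, 0.2, 7.2]
gripper_width: 0.586
gripper_force: 30.0
```

```bash
python3 -m pendant '[0,0,-0.01,0,0,0,0.3,0,0,-0.03,0,0,0,0.3,0,0,-0.06,0,0,0,0.3,0,0,-0.06,0,0,0,0.3,0,0,-0.06,0,0,0,0.3]'
python3 - <<'E'
from rig import arm
import cv2,pickle
c=arm.camera("scene");i=cv2.resize(c["frame"][80:280,190:430],None,fx=3,fy=3)
cv2.imwrite("pics/s3.png",i[:,:,::-1]);print(arm.state())
E
```

```text
t: 4.37
tcp_pos: [0.537, 0.0128, 0.1305]
tool_rot: [-3.14, -0.004, -0.305]
ft_force: [-0.0, 0.6, -2.9]
gripper_width: 0.583
gripper_force: 30.0
{'t': 4.4167, 'joint_pos': array([-3.95550790e-02, -7.34726652e-02,  1.60187347e+00,  4.25072980e-05,
        1.61228839e+00,  1.83630184e+00]), 'joint_velocities': array([ 1.68757091e-04,  2.09569316e-02,  4.05279808e-02,  1.84684809e-03,
       -2.17066911e-03,  5.76398918e-05]), 'tau': array([ 9.38130543e-03, -4.02963638e+01, -4.37674499e+01, -3.36601624e-03,
       -8.41928925e-02, -1.52114604e-03]), 'tcp_pos': array([0.53597606, 0.01282889, 0.12830877]), 'tool_rot': array([-3.14131461e+00, -8.60658780e-04, -3.05058932e-01]), 'ft_force': array([-1.47254901,  0.25733641, -3.57321181]), 'ft_torque': array([0.08958376, 0.04506274, 0.01249435]), 'gripper_force': 29.998189655543683, 'gripper_width': 0.5866286855956169}
```

View pics/s3.png

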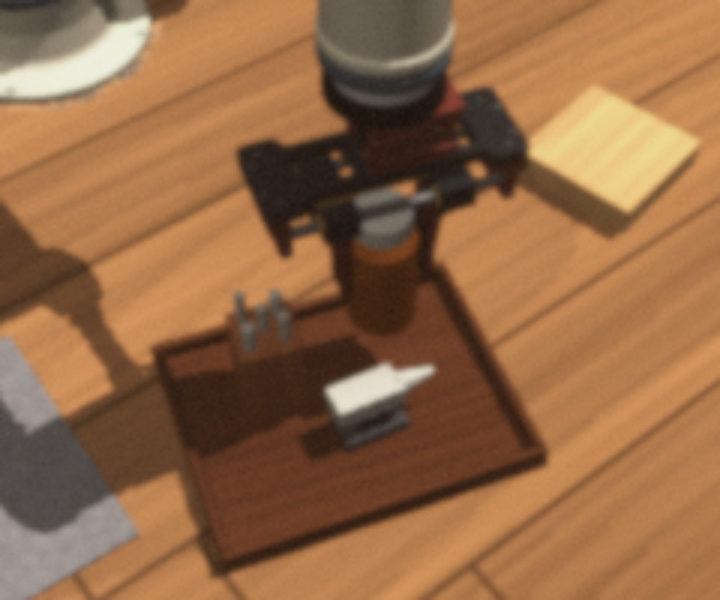

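The jar is held upright and clear. Raise it and carry it to the mat.

```bash
python3 -m pendant '[0,0,-0.025,0,0,0,0.3,0,0,-0.05,0,0,0,0.3,0,0,-0.07,0,0,0,0.3,0.004,0.025,-0.07,0,0,0,0.3,0.008,0.05,-0.07,0,0,0,0.3]'
python3 -m pendant '[0.004,0.03,0,0,0,0,0.3,0.008,0.06,0,0,0,0,0.3,0.014,0.09,0,0,0,0,0.3,0.018,0.12,0,0,0,0,0.3,0.022,0.145,0,0,0,0,0.3]'
python3 -m pendant '[0.005,0.03,0,0,0,0,0.3,0.01,0.06,0,0,0,0,0.3,0.014,0.085,0,0,0,0,0.3,0.0184,0.103,0,0,0,0,0.3,0.0184,0.103,0,0,0,0,0.3]'
python3 - <<'E'
from rig import arm
import cv2
from h import *
s=arm.state();print(s["tcp_pos"],s["tool_rot"],go(s,[.493,-.286,.068],-.302))
E
```

```text
t: 4.83
tcp_pos: [0.5284, -0.0369, 0.1978]
tool_rot: [-3.141, 0.0, -0.302]
ft_force: [0.7, -0.0, -3.1]
gripper_width: 0.588
gripper_force: 30.0
t: 5.25
tcp_pos: [0.5045, -0.1838, 0.1956]
tool_rot: [3.142, 0.004, -0.306]
ft_force: [0.6, -0.3, -2.0]
gripper_width: 0.588
gripper_force: 30.0
t: 5.67
tcp_pos: [0.4908, -0.2889, 0.195]
tool_rot: [3.141, 0.004, -0.309]
ft_force: [-0.2, -0.2, -2.2]
gripper_width: 0.588
gripper_force: 30.0
[ 0.49083683 -0.28891375  0.19499432] [ 3.14127222  0.00430822 -0.30902387] (array([ 0.0017, -0.0035,  0.127 ]), array([ 0.   ,  0.004, -0.007]))
```

```bash
python3 -m pendant '[0,-0.003,0.025,0,0.004,-0.006,0.3,0,-0.003,0.05,0,0.004,-0.006,0.3,0,-0.003,0.075,0,0.004,-0.006,0.3,0,-0.003,0.1,0,0.004,-0.006,0.3,0,-0.003,0.11,0,0.004,-0.006,0.3]'
python3 -m pendant '[0,0,0.004,0,0,0,0.3,0,0,0.009,0,0,0,0.3,0,0,0.013,0,0,0,0.3,0,0,0.016,0,0,0,0.3,0,0,0.016,0,0,0,0.3]'
```

```text
t: 6.08
tcp_pos: [0.491, -0.2808, 0.0818]
tool_rot: [-3.139, 0.005, -0.299]
ft_force: [-0.2, 0.4, -3.9]
gripper_width: 0.584
gripper_force: 30.0
t: 6.5
tcp_pos: [0.4937, -0.2832, 0.0725]
tool_rot: [3.141, -0.005, -0.299]
ft_force: [-1.0, -0.1, -2.8]
gripper_width: 0.581
gripper_force: 30.0
```

```bash
python3 -m pendant '[0,0,0.002,0,0,0,0.3,0,0,0.004,0,0,0,0.3,0,0,0.004,0,0,0,0.3,0,0,0.004,0,0,0,0.3]'
python3 - <<'E'
from rig import arm
s=arm.state();print(s["tcp_pos"],s["ft_force"],s["tool_rot"])
E
```

```text
t: 6.83
tcp_pos: [0.4934, -0.2832, 0.0681]
tool_rot: [3.142, -0.004, -0.299]
ft_force: [-0.3, -0.2, -2.7]
gripper_width: 0.584
gripper_force: 30.0
[ 0.49342168 -0.28317196  0.06813915] [-0.25629726 -0.15122153 -2.67935908] [ 3.14154331 -0.0041363  -0.29928826]
```

```bash
python3 -m pendant '[0,0,0.001,0,0,0,0.3,0,0,0.002,0,0,0,0.3,0,0,0.002,0,0,0,0.3,0,0,0.002,0,0,0,0.3]'
python3 -m pendant '[0,0,0.001,0,0,0,0.3,0,0,0.002,0,0,0,0.3,0,0,0.002,0,0,0,0.3,0,0,0.002,0,0,0,0.3]'
```

```text
t: 7.17
tcp_pos: [0.4937, -0.2833, 0.0671]
tool_rot: [3.141, -0.005, -0.299]
ft_force: [-2.6, 1.5, 4.1]
gripper_width: 0.584
gripper_force: 30.0
t: 7.5
tcp_pos: [0.4937, -0.2833, 0.067]
tool_rot: [3.141, -0.006, -0.299]
ft_force: [-5.9, 4.2, 14.1]
gripper_width: 0.583
gripper_force: 30.0
```

Contact came at the predicted height. Back off 2 mm, release and rise.

```bash
python3 -m pendant '[0,0,-0.002,0,0,0,0.3,0,0,-0.002,0,0,0,-0.6,0,0,-0.002,0,0,0,-0.6,0,0,-0.002,0,0,0,-0.6,0,0,-0.002,0,0,0,-0.6]'
python3 -m pendant '[0,0,-0.03,0,0,0,-0.6,0,0,-0.06,0,0,0,-0.6,0,0,-0.1,0,0,0,-0.6,0,0,-0.135,0,0,0,-0.6,0,0,-0.135,0,0,0,-0.6]'
python3 - <<'E'
from rig import arm
from h import *
s=arm.state();print(s["tcp_pos"],s["tool_rot"],go(s,[.505,-.0705,.2],-.345))
E
```

```text
t: 7.92
tcp_pos: [0.4933, -0.2831, 0.0655]
tool_rot: [-3.141, -0.003, -0.299]
ft_force: [0.4, 0.7, 0.0]
gripper_width: 0.796
gripper_force: 0.0
t: 8.33
tcp_pos: [0.495, -0.2843, 0.2102]
tool_rot: [3.138, -0.017, -0.299]
ft_force: [0.1, -0.9, 1.4]
gripper_width: 0.801
gripper_force: 0.0
[ 0.49503779 -0.28434921  0.21016975] [ 3.13790921 -0.01668854 -0.29911045] (array([-0.0537, -0.2073,  0.0085]), array([ 0.003, -0.017,  0.046]))
```

```bash
python3 -m pendant '[-0.053,-0.2068,0,0,0,0.046,-0.6,-0.053,-0.2068,0,0,0,0.046,-0.6,-0.053,-0.2068,0,0,0,0.046,-0.6,-0.053,-0.2068,0,0,0,0.046,-0.6,-0.053,-0.2068,0,0,0,0.046,-0.6]'
python3 -m pendant '[0,0,0,0,0,0,-0.6,0,0,0,0,0,0,-0.6,0,0,0,0,0,0,-0.6,0,0,0,0,0,0,-0.6]'
python3 - <<'E'
from rig import arm
from h import *
c=arm.camera("top");f=c["frame"]
hsv=cv2.cvtColor(f,cv2.COLOR_RGB2HSV);S=hsv[:,:,1].astype(int)
c2=arm.camera("wrist");cv2.imwrite("pics/w4.png",c2["frame"][:,:,::-1])
s=arm.state();print(s["tcp_pos"],s["tool_rot"],go(s,[.505,-.0705,.065],-.345))
E
```

```text
t: 8.75
tcp_pos: [0.5027, -0.0732, 0.2004]
tool_rot: [-3.141, -0.004, -0.346]
ft_force: [0.3, 1.2, -0.9]
gripper_width: 0.797
gripper_force: 0.0
t: 9.08
tcp_pos: [0.5029, -0.0761, 0.2005]
tool_rot: [3.141, -0.004, -0.347]
ft_force: [0.8, -0.6, 0.9]
gripper_width: 0.8
gripper_force: 0.0
[ 0.5028793  -0.07632166  0.20055052] [ 3.14144656 -0.00362271 -0.34752226] (array([-0.0005, -0.0062,  0.1355]), array([ 0.   , -0.004, -0.003]))
```

View pics/w4.png

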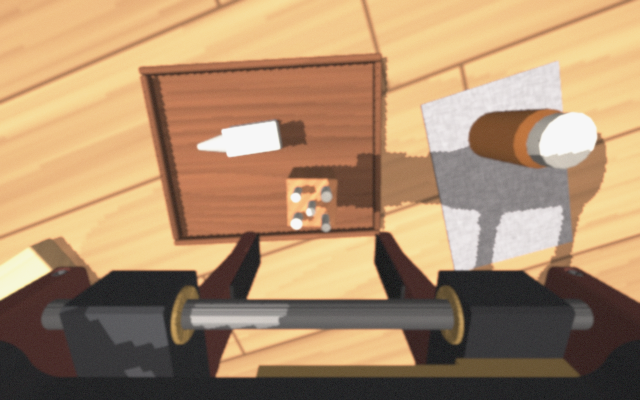

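The jar stands on the mat, and the punch block is square to the fingers at (312,203). Descend and grip.

```bash
python3 -m pendant '[0,-0.006,0.03,0,-0.004,-0.002,-0.6,0,-0.006,0.06,0,-0.004,-0.002,-0.6,0,-0.006,0.09,0,-0.004,-0.002,-0.6,0,-0.006,0.118,0,-0.004,-0.002,-0.6,0,-0.006,0.136,0,-0.004,-0.002,-0.6]'
python3 -m pendant '[0,0,0,0,0,0,-0.6,0,0,0,0,0,0,-0.6,0,0,0,0,0,0,-0.6]'
python3 - <<'E'
from rig import arm
from h import *
s=arm.state();print(s["tcp_pos"],s["tool_rot"],go(s,[.505,-.0705,.065],-.345))
E
```

```text
t: 9.6
tcp_pos: [0.504, -0.0704, 0.0613]
tool_rot: [3.141, 0.004, -0.345]
ft_force: [0.3, 0.2, 0.5]
gripper_width: 0.8
gripper_force: 0.0
t: 9.85
tcp_pos: [0.5063, -0.0702, 0.0665]
tool_rot: [-3.141, -0.002, -0.344]
ft_force: [0.4, 0.6, 0.7]
gripper_width: 0.801
gripper_force: 0.0
[ 0.50628009 -0.07022127  0.06645343] [-3.14115271e+00 -2.03589482e-03 -3.44363415e-01] (array([-0.0011,  0.0007,  0.0015]), array([-0.   , -0.002,  0.001]))
```

```bash
python3 -m pendant '[0,0,0,0,0,0,0.3,0,0,0,0,0,0,0.3,0,0,0,0,0,0,0.3,0,0,0,0,0,0,0.3,0,0,0,0,0,0,0.3]'
python3 -m pendant '[0,0,-0.01,0,0,0,0.3,0,0,-0.035,0,0,0,0.3,0,0,-0.07,0,0,0,0.3,0,0,-0.1,0,0,0,0.3,0,0,-0.125,0,0,0,0.3]'
python3 -m pendant '[0,0,0,0,0,0,0.3,0,0,0,0,0,0,0.3,0,0,0,0,0,0,0.3]'
python3 - <<'E'
from rig import arm
from h import *
s=arm.state();print(s["tcp_pos"],s["tool_rot"],go(s,[.383,-.286,.18],-.345))
E
```

```text
t: 10.27
tcp_pos: [0.506, -0.0698, 0.066]
tool_rot: [3.141, -0.002, -0.343]
ft_force: [-0.9, -1.8, 3.3]
gripper_width: 0.546
gripper_force: 30.0
t: 10.68
tcp_pos: [0.5054, -0.0692, 0.1924]
tool_rot: [-3.141, -0.001, -0.343]
ft_force: [-0.4, 0.0, -1.4]
gripper_width: 0.545
gripper_force: 30.0
t: 10.93
tcp_pos: [0.5049, -0.0692, 0.1881]
tool_rot: [3.142, 0.003, -0.343]
ft_force: [1.4, 0.1, -1.8]
gripper_width: 0.548
gripper_force: 30.0
[ 0.50492452 -0.06916489  0.18809675] [ 3.14156627e+00  2.53585537e-03 -3.43051961e-01] (array([-0.0419,  0.2452,  0.0082]), array([0.   , 0.003, 0.002]))
```

```bash
python3 -m pendant '[-0.005,0.028,0,0,0,0,0.3,-0.01,0.056,0,0,0,0,0.3,-0.015,0.084,0,0,0,0,0.3,-0.02,0.112,0,0,0,0,0.3,-0.024,0.14,0,0,0,0,0.3]'
python3 -m pendant '[-0.005,0.03,0,0,0,0,0.3,-0.01,0.06,0,0,0,0,0.3,-0.014,0.085,0,0,0,0,0.3,-0.018,0.105,0,0,0,0,0.3,-0.018,0.105,0,0,0,0,0.3]'
python3 -m pendant '[0,0,0.03,0,0,0,0.3,0,0,0.06,0,0,0,0.3,0,0,0.09,0,0,0,0.3,0,0,0.11,0,0,0,0.3,0,0,0.118,0,0,0,0.3]'
python3 -m pendant '[0,0,0,0,0,0,0.3,0,0,0.002,0,0,0,0.3,0,0,0.002,0,0,0,0.3,0,0,0.002,0,0,0,0.3]'
```

```text
t: 11.35
tcp_pos: [0.4341, -0.1935, 0.1868]
tool_rot: [-3.141, 0.005, -0.343]
ft_force: [-0.0, 0.4, -2.1]
gripper_width: 0.546
gripper_force: 30.0
t: 11.77
tcp_pos: [0.3809, -0.288, 0.1867]
tool_rot: [-3.141, 0.005, -0.347]
ft_force: [1.2, -0.2, -2.0]
gripper_width: 0.547
gripper_force: 30.0
t: 12.18
tcp_pos: [0.3813, -0.2832, 0.0656]
tool_rot: [-3.137, 0.009, -0.343]
ft_force: [-1.5, 0.6, -1.7]
gripper_width: 0.548
gripper_force: 30.0
t: 12.52
tcp_pos: [0.3843, -0.2864, 0.0714]
tool_rot: [3.141, -0.003, -0.343]
ft_force: [0.2, -1.1, -2.4]
gripper_width: 0.545
gripper_force: 30.0
```

Another 9 mm to go.

```bash
python3 -m pendant '[0,0,0.003,0,0,0,0.3,0,0,0.006,0,0,0,0.3,0,0,0.008,0,0,0,0.3,0,0,0.008,0,0,0,0.3]'
python3 -m pendant '[0,0,0.001,0,0,0,0.3,0,0,0.002,0,0,0,0.3,0,0,0.002,0,0,0,0.3,0,0,0.002,0,0,0,0.3]'
```

```text
t: 12.85
tcp_pos: [0.3836, -0.2861, 0.0619]
tool_rot: [3.142, -0.001, -0.343]
ft_force: [0.5, -1.0, -2.0]
gripper_width: 0.542
gripper_force: 30.0
t: 13.18
tcp_pos: [0.3837, -0.2861, 0.0619]
tool_rot: [3.141, -0.001, -0.343]
ft_force: [-4.4, 3.0, 10.0]
gripper_width: 0.548
gripper_force: 30.0
```

```bash
python3 -m pendant '[0,0,-0.002,0,0,0,0.3,0,0,-0.002,0,0,0,-0.6,0,0,-0.002,0,0,0,-0.6,0,0,-0.002,0,0,0,-0.6,0,0,-0.002,0,0,0,-0.6]'
python3 -m pendant '[0,0,-0.03,0,0,0,-0.6,0,0,-0.06,0,0,0,-0.6,0,0,-0.1,0,0,0,-0.6,0,0,-0.135,0,0,0,-0.6,0,0,-0.16,0,0,0,-0.6]'
python3 -m pendant '[0,0,0,0,0,0,-0.6,0,0,0,0,0,0,-0.6]'
python3 - <<'E'
from rig import arm
from h import *
s=arm.state();print(s["tcp_pos"],s["tool_rot"],go(s,[.579,-.034,.22],s["tool_rot"][2]))
c=arm.camera("top");f=c["frame"]
c2=arm.camera("scene");a=cv2.resize(f[130:300,180:480],None,fx=2.6,fy=2.6);cv2.imwrite("pics/t5.png",a[:,:,::-1])
E
```

```text
t: 13.6
tcp_pos: [0.3835, -0.2859, 0.0616]
tool_rot: [-3.141, 0.0, -0.343]
ft_force: [0.4, 0.3, 0.6]
gripper_width: 0.788
gripper_force: 0.0
t: 14.02
tcp_pos: [0.3839, -0.2863, 0.2255]
tool_rot: [3.14, -0.004, -0.343]
ft_force: [0.5, -0.3, 0.4]
gripper_width: 0.801
gripper_force: 0.0
t: 14.18
tcp_pos: [0.3841, -0.2865, 0.2235]
tool_rot: [3.14, -0.003, -0.343]
ft_force: [0.7, -0.1, -0.8]
gripper_width: 0.799
gripper_force: 0.0
[ 0.38410876 -0.28650754  0.22352459] [ 3.14043686 -0.00345213 -0.34319553] (array([ 0.0985, -0.3034,  0.0035]), array([ 0.001, -0.003, -0.   ]))
```

View pics/t5.png

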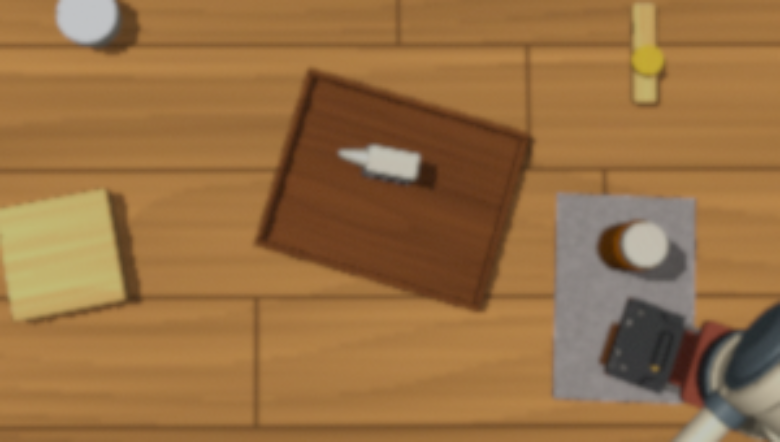

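The jar and the punch block are both on the mat, well inside its edges, and the anvil hasn't moved. On to the anvil.

```bash
python3 -m pendant '[0.0493,-0.1517,0,0,0,0,-0.4,0.0493,-0.1517,0,0,0,0,-0.4,0.0493,-0.1517,0,0,0,0,-0.4,0.0493,-0.1517,0,0,0,0,-0.4,0.0493,-0.1517,0,0,0,0,-0.4]' >/dev/null
python3 -m pendant '[0.0493,-0.1517,0,0,0,0,-0.4,0.0493,-0.1517,0,0,0,0,-0.4,0.0493,-0.1517,0,0,0,0,-0.4,0.0493,-0.1517,0,0,0,0,-0.4,0.0493,-0.1517,0,0,0,0,-0.4]' >/dev/null
python3 -m pendant '[0,0,0,0,0,-0.572,-0.4,0,0,0,0,0,-0.572,-0.4,0,0,0,0,0,-0.572,-0.4,0,0,0,0,0,-0.572,-0.4,0,0,0,0,0,-0.572,-0.4]' >/dev/null
python3 -m pendant '[0,0,0,0,0,-0.572,-0.4,0,0,0,0,0,-0.572,-0.4,0,0,0,0,0,-0.572,-0.4,0,0,0,0,0,-0.572,-0.4,0,0,0,0,0,-0.572,-0.4]' >/dev/null
python3 -m pendant '[0,0,0,0,0,-0.572,-0.4,0,0,0,0,0,-0.572,-0.4,0,0,0,0,0,-0.572,-0.4,0,0,0,0,0,-0.572,-0.4,0,0,0,0,0,-0.572,-0.4]' >/dev/null
python3 -m pendant '[0,0,0,0,0,0,-0.4,0,0,0,0,0,0,-0.4]'
python3 - <<'E'
from rig import arm
from h import *
c=arm.camera("wrist");cv2.imwrite("pics/w6.png",c["frame"][:,:,::-1]);import pickle;pickle.dump(c,open("w6.pkl","wb"))
s=arm.state();print(s["tcp_pos"],s["tool_rot"],go(s,[.579,-.034,.05],1.373))
E
```

```text
t: 16.53
tcp_pos: [0.5778, -0.0342, 0.2204]
tool_rot: [-3.139, 0.0, 1.37]
ft_force: [0.7, 1.1, -0.6]
gripper_width: 0.703
gripper_force: 0.0
[ 0.57789823 -0.03409183  0.2206863 ] [-3.13970931e+00  2.40453406e-04  1.36957750e+00] (array([0.0004, 0.0014, 0.1707]), array([-0.002,  0.   , -0.003]))
```

View pics/w6.png

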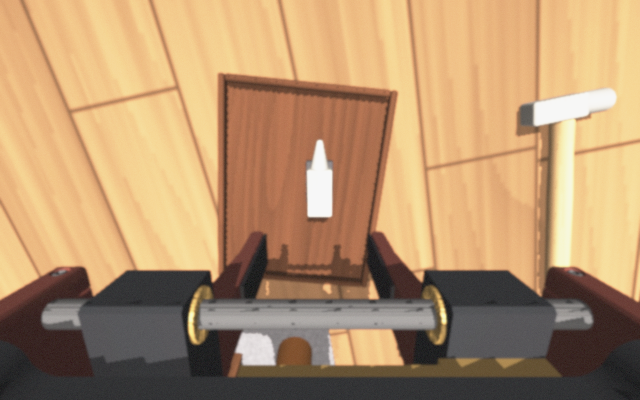

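```bash
python3 - <<'E'
import pickle;from h import *;from rig import arm
c=pickle.load(open("w6.pkl","rb"));f=c["frame"]
hsv=cv2.cvtColor(f,cv2.COLOR_RGB2HSV);S,V=[hsv[:,:,i].astype(int) for i in (1,2)]
m=(S<60)&(V>140)
r=rect(c,m&box(f,300,169,340,222),.058)[0];print(r,rect(c,m&box(f,300,130,340,222),.058)[0])
E
python3 -m pendant '[0.0005,0.0014,0.04,0,0,0,-0.4,0.0005,0.0014,0.075,0,0,0,-0.4,0.0005,0.0014,0.1,0,0,0,-0.4,0.0005,0.0014,0.12,0,0,0,-0.4,0.0005,0.0014,0.12,0,0,0,-0.4]'
python3 -m pendant '[0,0,0,0,0,0,-0.4,0,0,0,0,0,0,-0.4,0,0,0,0,0,0,-0.4]'
```

```text
[579.5 -36.5  53.8  28.4  78.4] [582.3 -21.7  84.1  28.3  79.2]
t: 17.0
tcp_pos: [0.5769, -0.0332, 0.0955]
tool_rot: [-3.132, 0.001, 1.371]
ft_force: [-0.0, 0.3, -0.5]
gripper_width: 0.703
gripper_force: 0.0
t: 17.25
tcp_pos: [0.581, -0.0334, 0.1043]
tool_rot: [3.138, -0.0, 1.372]
ft_force: [-0.4, 0.1, 0.9]
gripper_width: 0.701
gripper_force: 0.0
```

```bash
python3 -m pendant '[0,0,0.015,0,0,0,-0.4,0,0,0.03,0,0,0,-0.4,0,0,0.042,0,0,0,-0.4,0,0,0.049,0,0,0,-0.4,0,0,0.049,0,0,0,-0.4]'
python3 -m pendant '[0,0,0,0,0,0,-0.4,0,0,0,0,0,0,-0.4,0,0,0,0,0,0,-0.4]'
```

```text
t: 17.67
tcp_pos: [0.5793, -0.0331, 0.0516]
tool_rot: [-3.14, -0.0, 1.373]
ft_force: [0.5, 0.1, -0.2]
gripper_width: 0.699
gripper_force: 0.0
t: 17.92
tcp_pos: [0.5806, -0.0333, 0.0541]
tool_rot: [3.14, -0.0, 1.373]
ft_force: [0.2, 0.6, 0.5]
gripper_width: 0.696
gripper_force: 0.0
```

```bash
python3 -m pendant '[0,0,0,0,0,0,0.9,0,0,0,0,0,0,0.9,0,0,0,0,0,0,0.9,0,0,0,0,0,0,0.9,0,0,0,0,0,0,0.9]'
python3 -m pendant '[0,0,0,0,0,0,0.9,0,0,0,0,0,0,0.9,0,0,0,0,0,0,0.9]'
python3 -m pendant '[0,0,-0.01,0,0,0,0.9,0,0,-0.03,0,0,0,0.9,0,0,-0.06,0,0,0,0.9,0,0,-0.09,0,0,0,0.9,0,0,-0.12,0,0,0,0.9]'
python3 -m pendant '[0,0,0,0,0,0,0.9,0,0,0,0,0,0,0.9,0,0,0,0,0,0,0.9]'
python3 - <<'E'
from rig import arm
from h import *
c=arm.camera("top");f=c["frame"]
s=arm.state();print(s["tcp_pos"],s["tool_rot"],go(s,[.487,.314,.17],1.373))
E
```

```text
t: 18.33
tcp_pos: [0.5799, -0.0332, 0.0529]
tool_rot: [3.142, -0.0, 1.373]
ft_force: [0.5, -0.2, -0.7]
gripper_width: 0.359
gripper_force: 0.0
t: 18.58
tcp_pos: [0.5799, -0.0332, 0.0528]
tool_rot: [3.142, -0.0, 1.373]
ft_force: [0.1, -0.5, 0.7]
gripper_width: 0.295
gripper_force: 30.0
t: 19.0
tcp_pos: [0.5791, -0.0331, 0.1733]
tool_rot: [-3.139, 0.0, 1.373]
ft_force: [0.2, -0.5, -4.5]
gripper_width: 0.293
gripper_force: 30.0
t: 19.25
tcp_pos: [0.5792, -0.0332, 0.1708]
tool_rot: [-3.139, 0.0, 1.373]
ft_force: [-0.4, -0.7, -5.1]
gripper_width: 0.296
gripper_force: 30.0
[ 0.57882113 -0.03312779  0.16980764] [-3.13693620e+00  2.55279825e-04  1.37282481e+00] (array([ 0.3223, -0.1583,  0.0005]), array([-0.005,  0.   , -0.   ]))
```

```bash
python3 -m pendant '[0.02,-0.01,0,0,0,0,0.9,0.047,-0.023,0,0,0,0,0.9,0.074,-0.036,0,0,0,0,0.9,0.101,-0.05,0,0,0,0,0.9,0.128,-0.063,0,0,0,0,0.9]'
python3 -m pendant '[0.027,-0.013,0,0,0,0,0.9,0.054,-0.0265,0,0,0,0,0.9,0.081,-0.04,0,0,0,0,0.9,0.108,-0.053,0,0,0,0,0.9,0.13,-0.064,0,0,0,0,0.9]'
python3 -m pendant '[0.02,-0.01,0,0,0,0,0.9,0.04,-0.02,0,0,0,0,0.9,0.055,-0.027,0,0,0,0,0.9,0.063,-0.031,0,0,0,0,0.9,0.063,-0.031,0,0,0,0,0.9]'
python3 -m pendant '[0,0,0,0,0,0,0.9,0,0,0,0,0,0,0.9,0,0,0,0,0,0,0.9]'
python3 - <<'E'
from rig import arm
from h import *
c=arm.camera("wrist");cv2.imwrite("pics/w7.png",c["frame"][:,:,::-1]);import pickle;pickle.dump(c,open("w7.pkl","wb"))
s=arm.state();print(s["tcp_pos"],s["tool_rot"],go(s,[.4868,.313,.08],1.373))
E
```

```text
t: 19.72
tcp_pos: [0.5416, 0.1056, 0.1696]
tool_rot: [-3.137, 0.001, 1.372]
ft_force: [0.5, 0.6, -3.5]
gripper_width: 0.295
gripper_force: 30.0
t: 20.13
tcp_pos: [0.5043, 0.2462, 0.1697]
tool_rot: [-3.137, 0.002, 1.374]
ft_force: [1.2, -0.3, -4.9]
gripper_width: 0.294
gripper_force: 30.0
t: 20.55
tcp_pos: [0.4867, 0.3137, 0.1703]
tool_rot: [-3.138, 0.002, 1.375]
ft_force: [0.2, 0.0, -4.2]
gripper_width: 0.289
gripper_force: 30.0
t: 20.8
tcp_pos: [0.4885, 0.3114, 0.1726]
tool_rot: [-3.141, 0.001, 1.371]
ft_force: [0.8, 1.1, -4.9]
gripper_width: 0.294
gripper_force: 30.0
[0.4885408  0.31151446 0.17277428] [3.14153656e+00 2.16387011e-04 1.37136166e+00] (array([ 0.0011, -0.002 ,  0.0928]), array([ 0.   ,  0.   , -0.002]))
```

View pics/w7.png

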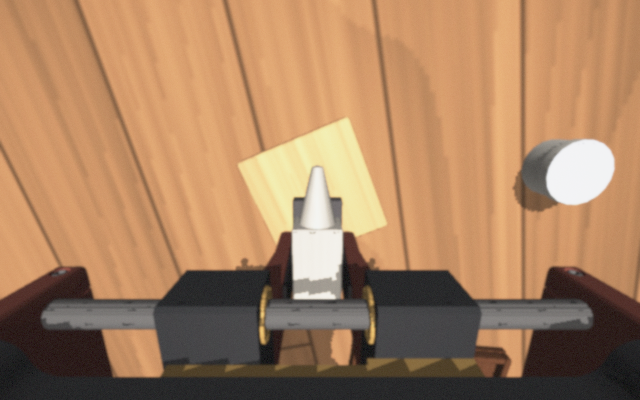

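The anvil hangs upright over the block. Block corners are visible at (239,162), (348,118) and (386,222).

```bash
python3 - <<'E'
import pickle;from h import *
c=pickle.load(open("w7.pkl","rb"))
w=ray(c,[(239,162),(348,118),(386,222)],.03);print(w,(w[0]+w[2])/2)
E
python3 -m pendant '[0.001,-0.001,0.02,0,0,0,0.9,0.001,-0.001,0.045,0,0,0,0.9,0.001,-0.001,0.07,0,0,0,0.9,0.001,-0.001,0.085,0,0,0,0.9,0.001,-0.001,0.088,0,0,0,0.9]'
python3 -m pendant '[0,0,0,0,0,0,0.9,0,0,0,0,0,0,0.9,0,0,0,0,0,0,0.9,0,0,0,0,0,0,0.9]'
```

```text
[[0.42047401 0.36125415 0.03      ]
 [0.53280029 0.38086074 0.03      ]
 [0.5540261  0.26999437 0.03      ]] [0.48725006 0.31562426 0.03      ]
t: 21.27
tcp_pos: [0.4859, 0.312, 0.0807]
tool_rot: [-3.137, 0.004, 1.372]
ft_force: [-1.0, 0.1, -5.7]
gripper_width: 0.295
gripper_force: 30.0
t: 21.6
tcp_pos: [0.4883, 0.3142, 0.087]
tool_rot: [3.139, -0.002, 1.373]
ft_force: [-0.1, 0.5, -4.5]
gripper_width: 0.294
gripper_force: 30.0
```

Block centre confirmed at about (0.487, 0.315). Lower 11 mm, then finely.

```bash
python3 -m pendant '[0,0,0.004,0,0,0,0.9,0,0,0.008,0,0,0,0.9,0,0,0.010,0,0,0,0.9,0,0,0.010,0,0,0,0.9,0,0,0.010,0,0,0,0.9]'
python3 -m pendant '[0,0,0.001,0,0,0,0.9,0,0,0.002,0,0,0,0.9,0,0,0.002,0,0,0,0.9,0,0,0.002,0,0,0,0.9]'
```

```text
t: 22.02
tcp_pos: [0.4874, 0.3138, 0.0748]
tool_rot: [-3.142, -0.0, 1.373]
ft_force: [1.3, -0.8, -4.2]
gripper_width: 0.293
gripper_force: 30.0
t: 22.35
tcp_pos: [0.4874, 0.3138, 0.0748]
tool_rot: [3.141, -0.001, 1.373]
ft_force: [-3.8, -2.2, 6.1]
gripper_width: 0.295
gripper_force: 30.0
```

```bash
python3 -m pendant '[0,0,-0.0015,0,0,0,0.9,0,0,-0.0015,0,0,0,-0.4,0,0,-0.0015,0,0,0,-0.4,0,0,-0.0015,0,0,0,-0.4,0,0,-0.0015,0,0,0,-0.4]'
python3 -m pendant '[0,0,0,0,0,0,-0.4,0,0,0,0,0,0,-0.4,0,0,0,0,0,0,-0.4]'
python3 -m pendant '[0,0,-0.03,0,0,0,-0.4,0,0,-0.06,0,0,0,-0.4,0,0,-0.1,0,0,0,-0.4,0,0,-0.135,0,0,0,-0.4,0,0,-0.15,0,0,0,-0.4]'
python3 -m pendant '[0,0,0,0,0,0,-0.4,0,0,0,0,0,0,-0.4,0,0,0,0,0,0,-0.4]'
python3 - <<'E'
from rig import arm
from h import *
import pickle
c=arm.camera("wrist");cv2.imwrite("pics/w8.png",c["frame"][:,:,::-1]);pickle.dump(c,open("w8.pkl","wb"))
s=arm.state();print(s["tcp_pos"],s["tool_rot"],go(s,[.4937,-.2833,.22],1.373))
E
```

```text
t: 22.77
tcp_pos: [0.4875, 0.3139, 0.0745]
tool_rot: [3.141, -0.001, 1.373]
ft_force: [-0.0, -0.3, 0.4]
gripper_width: 0.559
gripper_force: 0.0
t: 23.02
tcp_pos: [0.4874, 0.3138, 0.0744]
tool_rot: [3.142, -0.0, 1.373]
ft_force: [-0.1, -0.6, -1.6]
gripper_width: 0.698
gripper_force: 0.0
t: 23.43
tcp_pos: [0.4884, 0.3143, 0.2307]
tool_rot: [3.136, -0.005, 1.373]
ft_force: [0.6, -0.9, 1.5]
gripper_width: 0.699
gripper_force: 0.0
t: 23.68
tcp_pos: [0.4869, 0.3135, 0.2223]
tool_rot: [-3.14, 0.002, 1.373]
ft_force: [-1.4, 0.2, -0.5]
gripper_width: 0.705
gripper_force: 0.0
[0.48676355 0.31337106 0.2217262 ] [-3.13863961e+00  2.42301750e-03  1.37277435e+00] (array([-0.5836,  0.1242,  0.0028]), array([-0.003,  0.002, -0.   ]))
```

View pics/w8.png

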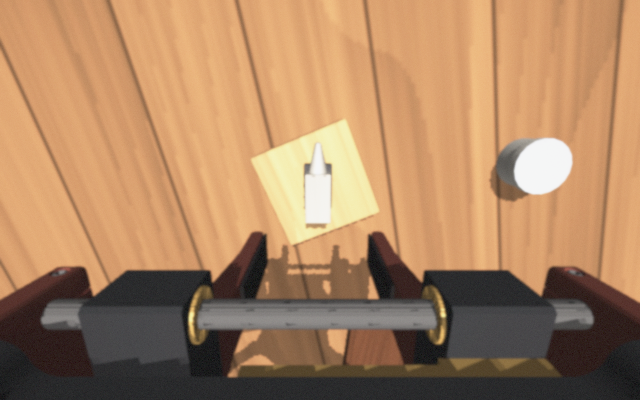

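The anvil stands on the block, with its face at (318,199) and the block's middle at about (315,185). Check that numerically, and travel to the jar.

```bash
python3 - <<'E'
import pickle;from h import *
c=pickle.load(open("w8.pkl","rb"));f=c["frame"]
hsv=cv2.cvtColor(f,cv2.COLOR_RGB2HSV);S,V=[hsv[:,:,i].astype(int) for i in (1,2)]
r=rect(c,(S<60)&(V>140)&box(f,300,176,336,228),.08)[0];a=np.radians(78.7)
print(r,r[:2]+4*np.array([np.cos(a),np.sin(a)]),ray(c,[(315,185)],.03))
E
python3 -m pendant '[-0.1945,0.0414,0,0,0,0,-0.6,-0.1945,0.0414,0,0,0,0,-0.6,-0.1945,0.0414,0,0,0,0,-0.6,-0.1945,0.0414,0,0,0,0,-0.6,-0.1945,0.0414,0,0,0,0,-0.6]' >/dev/null
python3 -m pendant '[-0.1945,0.0414,0,0,0,0,-0.6,-0.1945,0.0414,0,0,0,0,-0.6,-0.1945,0.0414,0,0,0,0,-0.6,-0.1945,0.0414,0,0,0,0,-0.6,-0.1945,0.0414,0,0,0,0,-0.6]' >/dev/null
python3 -m pendant '[0,0,0,0,0,0.558,-0.6,0,0,0,0,0,0.558,-0.6,0,0,0,0,0,0.558,-0.6,0,0,0,0,0,0.558,-0.6,0,0,0,0,0,0.558,-0.6]' >/dev/null
python3 -m pendant '[0,0,0,0,0,0.558,-0.6,0,0,0,0,0,0.558,-0.6,0,0,0,0,0,0.558,-0.6,0,0,0,0,0,0.558,-0.6,0,0,0,0,0,0.558,-0.6]' >/dev/null
python3 -m pendant '[0,0,0,0,0,0.558,-0.6,0,0,0,0,0,0.558,-0.6,0,0,0,0,0,0.558,-0.6,0,0,0,0,0,0.558,-0.6,0,0,0,0,0,0.558,-0.6]' >/dev/null
python3 -m pendant '[0,0,0,0,0,0,-0.6,0,0,0,0,0,0,-0.6]'
python3 - <<'E'
from rig import arm
from h import *
c=arm.camera("wrist");cv2.imwrite("pics/w9.png",c["frame"][:,:,::-1])
s=arm.state();print(s["tcp_pos"],s["tool_rot"],go(s,[.4937,-.2833,.22],-.302))
E
```

```text
[486.6 309.7  49.9  28.1  78.6] [487.38378458 313.62245863] [[0.48470004 0.3146295  0.03      ]]
t: 25.98
tcp_pos: [0.4915, -0.0838, 0.2225]
tool_rot: [-3.142, 0.003, -0.299]
ft_force: [-0.3, 0.1, -1.0]
gripper_width: 0.8
gripper_force: 0.0
[ 0.49162724 -0.08387678  0.22287189] [-3.14157903e+00  2.37792203e-03 -2.99010418e-01] (array([0.0607, 0.19  , 0.0027]), array([-0.   ,  0.002,  0.003]))
```

The anvil is within about 3 mm of the centre. Continue to above the jar.

```bash
python3 -m pendant '[0.0607,0.19,0,0,0,0.002,-0.6,0.0607,0.19,0,0,0,0.002,-0.6,0.0607,0.19,0,0,0,0.002,-0.6,0.0607,0.19,0,0,0,0.002,-0.6,0.0607,0.19,0,0,0,0.002,-0.6]' >/dev/null
python3 -m pendant '[0,0,0,0,0,0,-0.6,0,0,0,0,0,0,-0.6,0,0,0,0,0,0,-0.6,0,0,0,0,0,0,-0.6]'
python3 - <<'E'
from rig import arm
from h import *
c=arm.camera("wrist");cv2.imwrite("pics/w9.png",c["frame"][:,:,::-1])
s=arm.state();print(s["tcp_pos"],s["tool_rot"],go(s,[.4937,-.2833,.067],-.302))
f=c["frame"];hsv=cv2.cvtColor(f,cv2.COLOR_RGB2HSV);S,V=[hsv[:,:,i].astype(int) for i in (1,2)]
E
```

```text
t: 26.78
tcp_pos: [0.4938, -0.2822, 0.2243]
tool_rot: [-3.141, 0.0, -0.301]
ft_force: [-0.6, 0.2, -0.4]
gripper_width: 0.801
gripper_force: 0.0
[ 0.49389846 -0.2820575   0.22446122] [-3.14115622e+00 -2.06129938e-04 -3.00974081e-01] (array([1.000e-04, 1.300e-03, 1.575e-01]), array([-0.   , -0.   ,  0.001]))
```

View pics/w9.png

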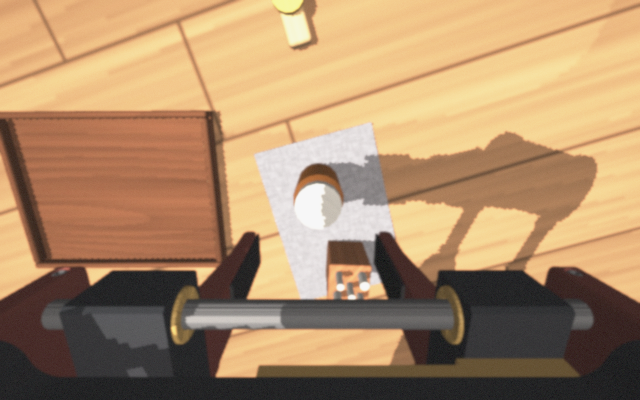

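Both objects stand on the mat, and the jar cap is centred at (318,205). Descend, grip and lift.

```bash
python3 -m pendant '[0,0.001,0.035,0,0,0,-0.6,0,0.001,0.07,0,0,0,-0.6,0,0.001,0.105,0,0,0,-0.6,0,0.001,0.13,0,0,0,-0.6,0,0.001,0.15,0,0,0,-0.6]'
python3 -m pendant '[0,0,0.003,0,0,0,-0.6,0,0,0.006,0,0,0,-0.6,0,0,0.006,0,0,0,-0.6,0,0,0.006,0,0,0,-0.6]'
python3 -m pendant '[0,0,0.001,0,0,0,0.3,0,0,0.001,0,0,0,0.3,0,0,0.001,0,0,0,0.3,0,0,0.001,0,0,0,0.3,0,0,0.001,0,0,0,0.3]'
python3 -m pendant '[0,0,-0.01,0,0,0,0.3,0,0,-0.035,0,0,0,0.3,0,0,-0.07,0,0,0,0.3,0,0,-0.1,0,0,0,0.3,0,0,-0.135,0,0,0,0.3]'
python3 -m pendant '[0,0,0,0,0,0,0.3,0,0,0,0,0,0,0.3,0,0,0,0,0,0,0.3]'
python3 - <<'E'
from rig import arm
from h import *
s=arm.state();print(s["tcp_pos"],s["tool_rot"],go(s,[.536,.013,.2],-.302))
E
```

```text
t: 27.25
tcp_pos: [0.4927, -0.2823, 0.0715]
tool_rot: [-3.141, 0.003, -0.301]
ft_force: [-0.3, -0.2, -0.4]
gripper_width: 0.797
gripper_force: 0.0
t: 27.58
tcp_pos: [0.4944, -0.2845, 0.0705]
tool_rot: [3.141, -0.003, -0.302]
ft_force: [-0.8, 0.2, -0.4]
gripper_width: 0.8
gripper_force: 0.0
t: 28.0
tcp_pos: [0.4938, -0.2844, 0.0682]
tool_rot: [-3.141, -0.001, -0.303]
ft_force: [-0.6, 1.9, 3.8]
gripper_width: 0.585
gripper_force: 30.0
t: 28.42
tcp_pos: [0.4926, -0.2841, 0.2026]
tool_rot: [-3.141, 0.003, -0.303]
ft_force: [0.9, -0.6, -3.3]
gripper_width: 0.587
gripper_force: 30.0
t: 28.67
tcp_pos: [0.4929, -0.2843, 0.201]
tool_rot: [-3.141, 0.002, -0.303]
ft_force: [-0.0, -0.4, -3.4]
gripper_width: 0.582
gripper_force: 30.0
[ 0.4929439  -0.28425548  0.20102803] [-3.14110682e+00  1.70649768e-03 -3.03326792e-01] (array([-0.0477, -0.2965,  0.0013]), array([-0.   ,  0.002, -0.001]))
```

```bash
python3 -m pendant '[-0.004,-0.025,0,0,0,0,0.3,-0.0085,-0.055,0,0,0,0,0.3,-0.013,-0.085,0,0,0,0,0.3,-0.018,-0.115,0,0,0,0,0.3,-0.0228,-0.145,0,0,0,0,0.3]' >/dev/null
python3 -m pendant '[-0.005,-0.03,0,0,0,0,0.3,-0.0095,-0.06,0,0,0,0,0.3,-0.014,-0.09,0,0,0,0,0.3,-0.019,-0.12,0,0,0,0,0.3,-0.0235,-0.15,0,0,0,0,0.3]' >/dev/null
python3 -m pendant '[0,-0.001,0,0,0,0,0.3,0,-0.001,0,0,0,0,0.3,0,-0.001,0,0,0,0,0.3,0,-0.001,0,0,0,0,0.3]' 
python3 -m pendant '[0,0,0.025,0,0,0,0.3,0,0,0.05,0,0,0,0.3,0,0,0.075,0,0,0,0.3,0,0,0.1,0,0,0,0.3,0,0,0.115,0,0,0,0.3]'
python3 -m pendant '[0,0,0.001,0,0,0,0.3,0,0,0.002,0,0,0,0.3,0,0,0.003,0,0,0,0.3,0,0,0.003,0,0,0,0.3]'
```

```text
t: 29.83
tcp_pos: [0.5371, 0.0109, 0.201]
tool_rot: [3.141, 0.002, -0.304]
ft_force: [0.0, -0.4, -1.5]
gripper_width: 0.586
gripper_force: 30.0
t: 30.25
tcp_pos: [0.5359, 0.0105, 0.0837]
tool_rot: [3.14, 0.004, -0.305]
ft_force: [0.7, 0.4, -3.0]
gripper_width: 0.591
gripper_force: 30.0
t: 30.58
tcp_pos: [0.5384, 0.0115, 0.086]
tool_rot: [-3.141, -0.003, -0.304]
ft_force: [1.1, -0.6, -1.7]
gripper_width: 0.586
gripper_force: 30.0
```

Now about 13 mm down, then finely.

```bash
python3 -m pendant '[0,-0.001,0.004,0,0,0,0.3,0,-0.001,0.008,0,0,0,0.3,0,-0.001,0.011,0,0,0,0.3,0,-0.001,0.011,0,0,0,0.3,0,-0.001,0.011,0,0,0,0.3]'
python3 -m pendant '[0,0,0.001,0,0,0,0.3,0,0,0.002,0,0,0,0.3,0,0,0.002,0,0,0,0.3,0,0,0.002,0,0,0,0.3]'
```

```text
t: 31.0
tcp_pos: [0.5376, 0.013, 0.073]
tool_rot: [3.142, 0.001, -0.303]
ft_force: [-0.8, 0.1, -2.0]
gripper_width: 0.585
gripper_force: 30.0
t: 31.33
tcp_pos: [0.5381, 0.013, 0.0722]
tool_rot: [-3.141, -0.001, -0.303]
ft_force: [-1.8, -0.5, 3.9]
gripper_width: 0.586
gripper_force: 30.0
```

```bash
python3 -m pendant '[0,0,-0.001,0,0,0,0.3,0,0,-0.001,0,0,0,-0.6,0,0,-0.001,0,0,0,-0.6,0,0,-0.001,0,0,0,-0.6,0,0,-0.001,0,0,0,-0.6]'
python3 -m pendant '[0,0,-0.03,0,0,0,-0.6,0,0,-0.06,0,0,0,-0.6,0,0,-0.1,0,0,0,-0.6,0,0,-0.135,0,0,0,-0.6,0,0,-0.15,0,0,0,-0.6]'
python3 -m pendant '[-0.0288,0.1657,0,0,0,0,-0.6,-0.0288,0.1657,0,0,0,0,-0.6,-0.0288,0.1657,0,0,0,0,-0.6,-0.0288,0.1657,0,0,0,0,-0.6,-0.0288,0.1657,0,0,0,0,-0.6]' >/dev/null
python3 -m pendant '[-0.0288,0.1657,0,0,0,0.04,-0.6,-0.0288,0.1657,0,0,0,0.04,-0.6,-0.0288,0.1657,0,0,0,0.04,-0.6,-0.0288,0.1657,0,0,0,0.04,-0.6,-0.0288,0.1657,0,0,0,0.04,-0.6]' >/dev/null
python3 -m pendant '[0,0,0,0,0,0,-0.6,0,0,0,0,0,0,-0.6,0,0,0,0,0,0,-0.6,0,0,0,0,0,0,-0.6]'
python3 - <<'E'
from rig import arm
from h import *
s=arm.state();print(s["tcp_pos"],s["tool_rot"],go(s,[.3837,-.2861,.062],-.343))
c=arm.camera("top");f=c["frame"]
hsv=cv2.cvtColor(f,cv2.COLOR_RGB2HSV);S,V=[hsv[:,:,i].astype(int) for i in (1,2)]
print("cap",rect(c,(S<60)&(V>120)&box(f,300,195,325,222),.114)[0])
E
```

```text
t: 31.75
tcp_pos: [0.5379, 0.0129, 0.0723]
tool_rot: [-3.141, -0.0, -0.303]
ft_force: [-0.1, 0.4, -0.0]
gripper_width: 0.794
gripper_force: 0.0
t: 32.17
tcp_pos: [0.539, 0.0128, 0.2284]
tool_rot: [-3.139, -0.008, -0.303]
ft_force: [0.6, -0.1, -0.1]
gripper_width: 0.801
gripper_force: 0.0
t: 33.33
tcp_pos: [0.3848, -0.2849, 0.2224]
tool_rot: [-3.141, -0.0, -0.341]
ft_force: [1.3, 0.0, 0.2]
gripper_width: 0.804
gripper_force: 0.0
[ 0.38479032 -0.28492397  0.22239176] [-3.14119747e+00 -2.73597721e-04 -3.40757518e-01] (array([-0.0007,  0.0015,  0.1604]), array([-0.   , -0.   ,  0.002]))
cap [535.2  12.6  43.5  41.   89.8]
```

The jar's cap measures exactly where it did at the start. Now the punch block.

```bash
python3 -m pendant '[-0.0007,0.001,0.035,0,0,0.002,-0.6,-0.0007,0.001,0.07,0,0,0.002,-0.6,-0.0007,0.001,0.105,0,0,0.002,-0.6,-0.0007,0.001,0.13,0,0,0.002,-0.6,-0.0007,0.001,0.15,0,0,0.002,-0.6]'
python3 -m pendant '[0,0,0.003,0,0,0,-0.6,0,0,0.008,0,0,0,-0.6,0,0,0.01,0,0,0,-0.6,0,0,0.01,0,0,0,-0.6]'
python3 -m pendant '[0,0,0,0,0,0,0.3,0,0,0,0,0,0,0.3,0,0,0,0,0,0,0.3,0,0,0,0,0,0,0.3,0,0,0,0,0,0,0.3]'
python3 -m pendant '[0,0,-0.01,0,0,0,0.3,0,0,-0.035,0,0,0,0.3,0,0,-0.07,0,0,0,0.3,0,0,-0.1,0,0,0,0.3,0,0,-0.135,0,0,0,0.3]'
python3 -m pendant '[0,0,0,0,0,0,0.3,0,0,0,0,0,0,0.3,0,0,0,0,0,0,0.3]'
python3 - <<'E'
from rig import arm
from h import *
s=arm.state();print(s["tcp_pos"],s["tool_rot"],go(s,[.506,-.0698,.2],-.343))
E
```

```text
t: 33.8
tcp_pos: [0.3827, -0.2851, 0.0694]
tool_rot: [-3.14, 0.003, -0.343]
ft_force: [-0.0, -0.2, 0.7]
gripper_width: 0.8
gripper_force: 0.0
t: 34.13
tcp_pos: [0.3837, -0.287, 0.0635]
tool_rot: [3.141, -0.002, -0.345]
ft_force: [0.5, -0.2, 0.2]
gripper_width: 0.802
gripper_force: 0.0
t: 34.55
tcp_pos: [0.3832, -0.287, 0.063]
tool_rot: [-3.142, -0.001, -0.345]
ft_force: [0.3, 0.2, 2.9]
gripper_width: 0.545
gripper_force: 30.0
t: 34.97
tcp_pos: [0.3822, -0.2864, 0.1979]
tool_rot: [-3.141, 0.002, -0.345]
ft_force: [0.2, -0.1, -1.6]
gripper_width: 0.543
gripper_force: 30.0
t: 35.22
tcp_pos: [0.3826, -0.2867, 0.1964]
tool_rot: [-3.141, 0.001, -0.345]
ft_force: [0.4, -0.3, -2.7]
gripper_width: 0.546
gripper_force: 30.0
[ 0.38260207 -0.28667311  0.19638708] [-3.14098731e+00  1.30150847e-03 -3.45275891e-01] (array([ 0.0427, -0.2458, -0.0035]), array([-0.001,  0.001, -0.002]))
```

```bash
python3 -m pendant '[0.0045,-0.025,0,0,0,0,0.3,0.009,-0.05,0,0,0,0,0.3,0.0135,-0.078,0,0,0,0,0.3,0.018,-0.106,0,0,0,0,0.3,0.023,-0.134,0,0,0,0,0.3]' >/dev/null
python3 -m pendant '[0.005,-0.028,0,0,0,0,0.3,0.01,-0.056,0,0,0,0,0.3,0.015,-0.084,0,0,0,0,0.3,0.0192,-0.111,0,0,0,0,0.3,0.0192,-0.111,0,0,0,0,0.3]' >/dev/null
python3 -m pendant '[0,0,0,0,0,0,0.3,0,0,0,0,0,0,0.3,0,0,0,0,0,0,0.3]' 
python3 -m pendant '[0,0,0.025,0,0,0,0.3,0,0,0.05,0,0,0,0.3,0,0,0.075,0,0,0,0.3,0,0,0.1,0,0,0,0.3,0,0,0.115,0,0,0,0.3]'
python3 -m pendant '[0,0,0.001,0,0,0,0.3,0,0,0.002,0,0,0,0.3,0,0,0.003,0,0,0,0.3,0,0,0.003,0,0,0,0.3]'
```

```text
t: 36.3
tcp_pos: [0.5048, -0.0714, 0.1962]
tool_rot: [3.141, 0.002, -0.346]
ft_force: [1.4, 0.1, -2.4]
gripper_width: 0.545
gripper_force: 30.0
t: 36.72
tcp_pos: [0.5036, -0.0715, 0.0789]
tool_rot: [3.141, 0.004, -0.347]
ft_force: [-0.0, 0.1, -2.9]
gripper_width: 0.541
gripper_force: 30.0
t: 37.05
tcp_pos: [0.5063, -0.0711, 0.081]
tool_rot: [-3.141, -0.003, -0.346]
ft_force: [0.2, 0.4, -2.0]
gripper_width: 0.541
gripper_force: 30.0
```

```bash
python3 -m pendant '[0,-0.001,0.004,0,0,0,0.3,0,-0.001,0.008,0,0,0,0.3,0,-0.001,0.012,0,0,0,0.3,0,-0.001,0.012,0,0,0,0.3,0,-0.001,0.012,0,0,0,0.3]'
python3 -m pendant '[0,0,0.001,0,0,0,0.3,0,0,0.002,0,0,0,0.3,0,0,0.002,0,0,0,0.3,0,0,0.002,0,0,0,0.3]'
```

```text
t: 37.47
tcp_pos: [0.5058, -0.0696, 0.0671]
tool_rot: [-3.142, 0.0, -0.345]
ft_force: [-0.5, -0.3, -2.3]
gripper_width: 0.544
gripper_force: 30.0
t: 37.8
tcp_pos: [0.506, -0.0696, 0.0669]
tool_rot: [-3.141, -0.001, -0.345]
ft_force: [-3.6, 1.5, 6.2]
gripper_width: 0.545
gripper_force: 30.0
```

Contact at the expected height. Release, rise and step aside for a final look.

```bash
python3 -m pendant '[0,0,-0.0015,0,0,0,0.3,0,0,-0.0015,0,0,0,-0.6,0,0,-0.0015,0,0,0,-0.6,0,0,-0.0015,0,0,0,-0.6,0,0,-0.0015,0,0,0,-0.6]'
python3 -m pendant '[0,0,-0.03,0,0,0,-0.6,0,0,-0.06,0,0,0,-0.6,0,0,-0.1,0,0,0,-0.6,0,0,-0.135,0,0,0,-0.6,0,0,-0.17,0,0,0,-0.6]'
python3 -m pendant '[-0.03,0.17,0,0,0,0,-0.6,-0.03,0.17,0,0,0,0,-0.6,-0.03,0.17,0,0,0,0,-0.6,-0.03,0.17,0,0,0,0,-0.6,-0.03,0.17,0,0,0,0,-0.6]' >/dev/null
python3 -m pendant '[0,0.06,0,0,0,0,-0.6,0,0.06,0,0,0,0,-0.6,0,0.06,0,0,0,0,-0.6,0,0.06,0,0,0,0,-0.6,0,0.06,0,0,0,0,-0.6]'
python3 - <<'E'
from rig import arm
from h import *
c=arm.camera("top");f=c["frame"]
hsv=cv2.cvtColor(f,cv2.COLOR_RGB2HSV);H,S,V=[hsv[:,:,i].astype(int) for i in (0,1,2)]
print("cap",rect(c,(S<60)&(V>120)&box(f,300,195,325,222),.114)[0])
print("pun",rect(c,(V>130)&box(f,330,205,360,235),.078)[0])
i=cv2.resize(f[110:270,160:460],None,fx=2.6,fy=2.6);cv2.imwrite("pics/end.png",i[:,:,::-1])
E
```

```text
t: 38.22
tcp_pos: [0.5059, -0.0696, 0.0667]
tool_rot: [-3.141, 0.0, -0.345]
ft_force: [-0.3, -0.3, 0.6]
gripper_width: 0.785
gripper_force: 0.0
t: 38.63
tcp_pos: [0.5057, -0.0696, 0.2386]
tool_rot: [-3.141, -0.0, -0.345]
ft_force: [0.3, -0.4, -0.9]
gripper_width: 0.798
gripper_force: 0.0
t: 39.47
tcp_pos: [0.4002, -0.2752, 0.2367]
tool_rot: [-3.141, 0.0, -0.345]
ft_force: [0.1, -0.5, 0.7]
gripper_width: 0.8
gripper_force: 0.0
cap [535.2  12.6  43.5  41.   89.8]
pun [505.3 -69.3  46.6  48.4  71.2]
```

View pics/end.png

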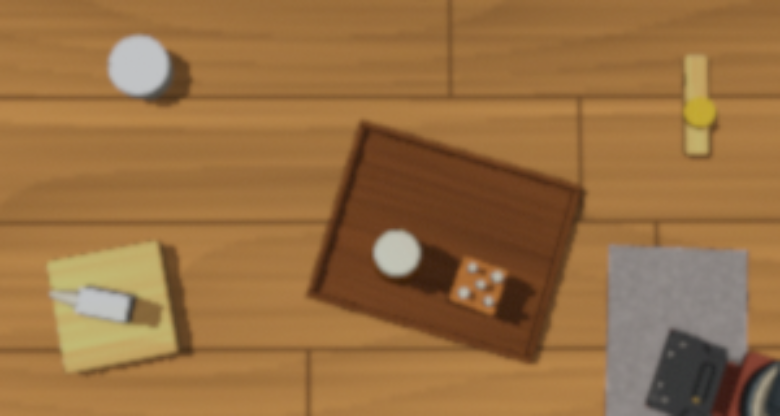

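The jar and punch block are within 2 mm of where they started, the anvil stands on the block, and the tin and ring clamp are untouched.

```bash
python3 -c "
from rig import arm
print(arm.close_job())"
```

```text
the job is handed in; nothing more can be done
None
```

I've handed the job in: the anvil measured about 3 mm from the striking block's centre, the jar and punch block are back in the tray within 2 mm of where they started, and the tin and ring clamp were not touched; no verdict came back.

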